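# Chocolate pop into the hot-chocolate maker, pulse dial held at third click

### The arm

A 6-joint arm with a two-finger parallel gripper is mounted at the origin on the work surface. World frame = base frame: x ahead of the robot, y to its left, z up, the work surface at z = 0. Lengths are in m, angles in rad, forces in N, time in s.
With the tool pointing down it reaches from about 0.275 to 1 m from the base axis. Payload 8.4 kg.
Tool frame: the origin (TCP) lies on the centre line of the jaws, within the pads' length; the fingertips stand 17 mm ahead of it and the grasp point (between the pads) lies 2 mm behind it (bot.tcp_to_tips is the z of the fingertips in the tool frame, in m); z points along the fingers, y is the line along which they close (so a half turn about z gives the same grasp; the last joint's range is limited). The gripper opens to 85 mm and grips with 20 to 120 N. Pads are 22 mm wide; open, the fingers measure 114 mm over their backs; the gripper's body (76 mm by 85 mm) begins 54 mm behind the grasp point. The pads swing forward as they close: fully open they stand 13 mm farther back than shut.
Start: joints at [1.334, 0.353, 1.633, -0, 1.155, -0.002], TCP at [0.145, 0.608, 0.248] pointing down, gripper open.
Joint ranges: [-2.63, 2.63], [-0.92, 2.1], [0.06, 2.66], [-1.3, 4.44], [0, 2.69], [-3.02, 3.02]. Speed limits (rad/s): [2.22, 2.22, 2.79, 3.14, 3.14, 3.14].

### API

Orientations are given as a unit quaternion [x, y, z, w].
In Python, from workcell import bot, hand, kinematics, get_obs, vision, hand_in gives the robot as it stands. The module is installed in compiled form; this text tells all that it offers. Calls block until the motion is done:
- bot.reach(position, orientation): joint-space move of the TCP to a pose.
- bot.servo_line(position, ori=None, velocity=0.15): straight line of the TCP; ori=None keeps the orientation; velocity is the mean speed in m/s.
- bot.goto_joints(angles): joint-space move.
- hand.move_gripper(opening, strength=None): finger opening in m; strength is the grip in N (None keeps the last); returns when the fingers have stopped.
- bot.dwell(seconds).
- kinematics.solve_ik(position, orientation): joint angles nearest the present ones, or None.
- get_obs(): the state.
- vision.read_camera(name): name is "scene" or "top" or "wrist"; returns a dict with "frame" (400x640x3 uint8, red, green, blue), "intrinsics" (3x3 intrinsics, pixels), "view" (4x4, takes a point from world to camera coordinates). Camera axes: x right, y down, z forward; pixel columns grow to the right and rows downward; lengths in m; the calibration is good to about 2 mm. The wrist camera is an equidistant fisheye: a pixel r from the principal point sees the ray r / f radians off the axis. A picture is of the moment at which its call begins. There is no depth.
A pose or a line that the arm cannot do raises bot.IKError and nothing moves.
- hand_in(): hands the job in; it is judged then, once.
The state is a dict: "time_s": time; "joint_pos": joint angles; "joint_vel": joint speeds; "joint_efforts": joint torques, N m; "position": TCP position; "orientation": TCP orientation; "wrist_force": force on the tool from outside, world axes, zero at the start; "ft_torque": the same for the moment, N m; "gripper_width": finger opening in m; "grip_force": force on a finger pad.
Only numpy, scipy, OpenCV 4.12 (cv2) and the standard library are available. Lean on these libraries where they do the work, as an engineer would, in place of code of your own. Each camera call takes 0.05 s, during which the arm holds its last target. There are 200 camera calls.

### The job

Lift the chocolate pop by its wooden stick out of the mould and stand it upright in the open jug of the hot-chocolate maker without dropping it, and let it go. Then turn the maker's spring-return dial clockwise past the first and second clicks to the third and keep holding it there: it springs back if let go, so finish while still holding the dial. Leave the two plain chocolates in the mould and everything else on the counter where they are.

Things in the scene. Friction and masses are not known exactly. Their poses are not given: they have to be found in the camera images.
- choc_pop: loose chocolate pop, about 25 to 50 g: a round dark chocolate block 36 mm in diameter and 22 mm high with an upright round wooden stick 10 mm in diameter and 100 mm long rising from the centre of its top (122 mm high in all). Origin: centre of the block's underside; z points up the stick. It starts upright in one of the three mould cavities (which one varies) and is the only chocolate with a stick
- stick_top (a point): centre of the top end of the pop's stick, 122 mm above the pop's underside
- mould: grey mould slab fixed to the counter, 190 mm (its x) by 75 mm (its y) by 22 mm high, with three open round cavities 40 mm in diameter and 17 mm deep in a row along its x axis at -60, 0 and +60 mm. Origin: centre of its underside
- maker: white hot-chocolate maker fixed to the counter: a plinth 140 mm (x) by 310 mm (y) by 20 mm high. At its y = +85 mm end stands a console block whose top is 45 mm above the counter and carries the black dial; at y = -80 mm stands the fixed open steel jug with a black handle towards +x reaching 83 mm from the jug's axis and lower than the rim. Origin: centre of the plinth's underside; its front faces -x
- jug_floor (a point): centre of the jug's inner floor, 25 mm above the counter. The jug is a straight round cylinder, 92 mm across outside, 86 mm inside, 70 mm deep inside
- jug_rim (a point): centre of the jug's mouth, 95 mm above the counter
- dial_grip (a point): point on the dial's vertical axis, 74 mm above the counter, in the middle of the dial's grip bar: an upright black bar 46 mm long (along this point's x), 14 mm thick (along its y), from 56 mm to 89 mm above the counter, on a black disc 48 mm in diameter. The point turns with the dial; a white line on the bar's top points along its -x, to the maker's front at joint 0
- dial (a joint): angle of the dial, rad: 0 at rest with the bar along the maker's x, growing clockwise seen from above. Clicks at 0.35 (20 degrees), 0.70 (40) and 1.05 (60), each with a tick on the console; a firm stop at 1.16. A spring always pulls it back to 0 (0.06 N m at rest to 0.10 at the third click; at most 0.13 N m is needed to turn it over the clicks); no click holds it against the spring
- puck_a: plain chocolate puck without a stick, 36 mm in diameter, 22 mm high, in another cavity; origin at its underside; leave it
- puck_b: second plain chocolate puck, the same; leave it
- mug: white mug, 80 mm across, 90 mm high, a bystander; origin at its underside
- jar_light: closed glass clip jar with white contents, 92 mm across, 95 mm high, a bystander; origin at its underside
- jar_dark: closed glass clip jar with dark contents, 92 mm across, 95 mm high, a bystander; origin at its underside
- tin: tin, 72 mm across, 90 mm high, a bystander; origin at its underside
- cup: white cup without handle, 72 mm across, 65 mm high, a bystander; origin at its underside
- spoon: metal spoon with a wooden handle, lying flat on the counter to the robot's left of the mould, a bystander

How it is judged:
By the outcome, as a careful person would: the job done as asked, in the order asked, and still so for the second after the job is handed in, while the arm keeps its last pose, push and grip.
It also fails if it takes over 59 s, if anything falls off the work surface, if the arm or the gripper's body presses on something with over 40 N, if the wrist force passes 120 N, or if a joint passes its speed limit or range.

## Working session

There is one attempt and no reset: what is moved stays moved. The work goes in short steps, each a Python script; the robot and the scene stay as the last script left them, time stands still between calls to the robot, and variables do not carry over. Pictures are saved under pics/ and viewed, at most 10 in all, crops included, and the job is handed in when it is done.

```bash
mkdir -p pics; python3 - <<'E'
from workcell import vision,get_obs
import cv2,numpy as np
for n in ("scene","top"):
    c=vision.read_camera(n); cv2.imwrite(f"pics/{n}0.png",c["frame"][:,:,::-1]); print(n,c["intrinsics"].round(1).tolist(),c["view"].round(4).tolist())
    np.savez(f"{n}0.npz",**c)
o=get_obs();print(o["time_s"],o["position"],o["orientation"],o["wrist_force"])
E
```

```text
scene [[378.6, 0.0, 318.8], [0.0, 378.6, 204.8], [0.0, 0.0, 1.0]] [[-0.1319, 0.991, 0.0238, 0.0753], [0.5189, 0.0896, -0.8501, -0.2143], [-0.8446, -0.0998, -0.5261, 1.5879], [0.0, 0.0, 0.0, 1.0]]
top [[419.7, 0.0, 318.4], [0.0, 419.7, 198.6], [0.0, 0.0, 1.0]] [[-0.0023, -0.9998, 0.0195, 0.0045], [-0.9935, 0.0001, -0.1141, 0.5988], [0.114, -0.0196, -0.9933, 1.1547], [0.0, 0.0, 0.0, 1.0]]
0.1 [0.14530232 0.607423   0.24763623] [ 1.17143508e-01  9.93114787e-01 -6.43746447e-04 -6.96087344e-05] [-1.81621924 -0.77690726  0.25810757]
```

View pics/scene0.png

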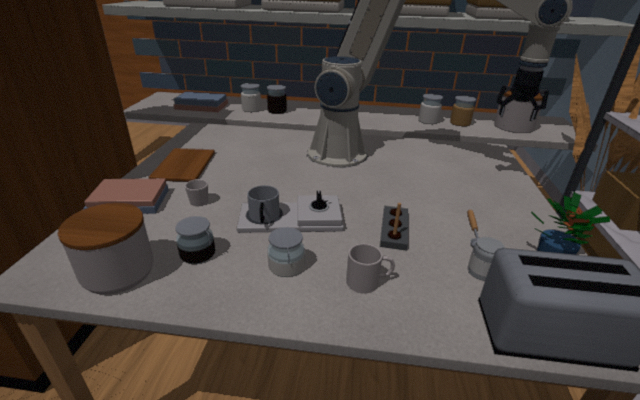

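View pics/top0.png

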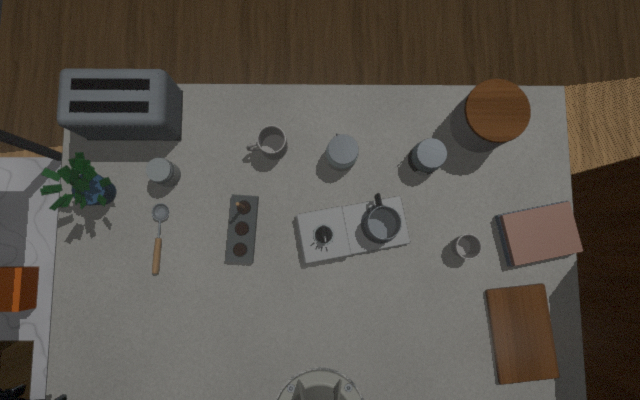

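The top view shows the mould at about (242,229) with the pop in its upper, far cavity. The dial is at about (323,234) and the jug at about (382,222). I'll enlarge these for accurate pixels.

```bash
python3 - <<'E'
import cv2
t=cv2.imread("pics/top0.png")[180:275,215:415]; s=cv2.imread("pics/scene0.png")[180:260,230:420]
a=cv2.resize(t,(800,380),interpolation=cv2.INTER_CUBIC); cv2.imwrite("pics/tc.png",cv2.convertScaleAbs(a,alpha=1.6))
a=cv2.resize(s,(760,320),interpolation=cv2.INTER_CUBIC); cv2.imwrite("pics/sc.png",cv2.convertScaleAbs(a,alpha=1.3))
E
```

```text
(no output)
```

View pics/tc.png

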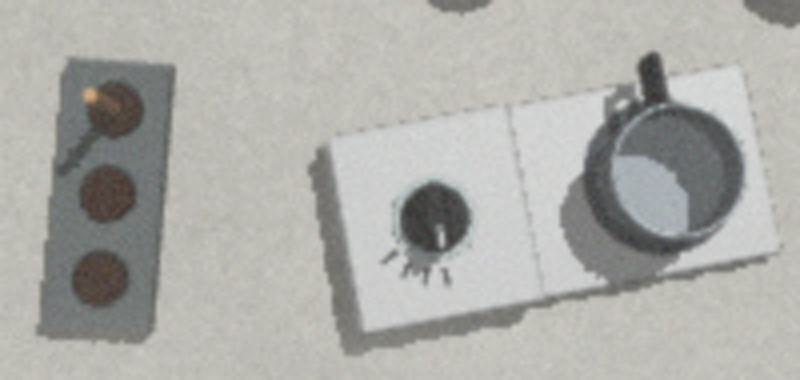

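View pics/sc.png

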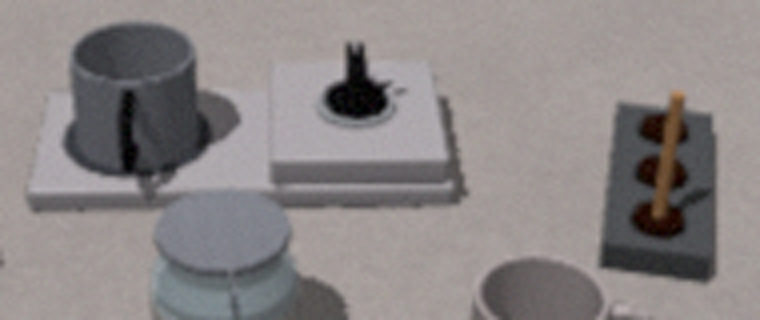

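The pop is in the far cavity, with its stick top at top pixel (237.4,203.5). The dial disc is at (323.5,234) and the jug rim centre at (384,224). The dial's bar is along the maker's x. Next I'll compute world positions.

```bash
cat > h.py <<'E'
import numpy as np
from workcell import bot,hand,kinematics,get_obs,vision,hand_in
from scipy.spatial.transform import Rotation as R
def bp(c,px,z):
    K,V=c["intrinsics"],c["view"]; r=V[:3,:3].T@np.linalg.solve(K,[px[0],px[1],1]); o=-V[:3,:3].T@V[:3,3]
    return o+r*(z-o[2])/r[2]
def proj(c,p):
    q=c["view"]@np.append(p,1); q=c["intrinsics"]@q[:3]; return q[:2]/q[2]
def down(yaw):  # tool z down, tool y (closing line) at world angle yaw
    y=np.array([np.cos(yaw),np.sin(yaw),0]); z=np.array([0,0,-1.]); return R.from_matrix(np.c_[np.cross(y,z),y,z]).as_quat()
E
python3 - <<'E'
from h import *
t=dict(np.load("top0.npz"));s=dict(np.load("scene0.npz"))
T=lambda u,v,z:bp(t,(215-.375+u/4,180-.375+v/4),z)
S=lambda u,v,z:bp(s,(230-.375+u/4,180-.375+v/4),z)
P={}
for n,a in dict(stick=(90,95,.127),blk=(116,108,.027),p1=(108,194,.027),p2=(100,278,.027),m1=(68,58,.022),m2=(175,66,.022),m3=(152,342,.022),m4=(38,332,.022),disc=(435,218,.056),line=(440,237,.089),rim=(676,176,.095),c1=(330,138,.045),c2=(508,105,.045),c3=(545,292,.045),c4=(365,332,.045),q1=(745,65,.02),q2=(778,252,.02)).items():
    P[n]=T(*a);print(n,P[n].round(4))
mc=(P['m1']+P['m2']+P['m3']+P['m4'])/4;print("mould",mc,[np.linalg.norm(P[a]-P[b]).round(4) for a,b in(('m1','m2'),('m2','m3'),('m3','m4'),('m4','m1'))])
for a,b in(('c1','c2'),('c4','c3'),('c2','c3'),('c1','c4'),('q1','q2'),('rim','disc')):
    d=P[b]-P[a];print(a,b,np.linalg.norm(d[:2]).round(4),np.degrees(np.arctan2(d[1],d[0])).round(1))
for n,a in dict(stick=(677,96,.127),blk=(657,217,.027),p1=(661,172,.027),p2=(664,129,.027),disc=(356,98,.056),bartop=(355,43,.089),rim=(133,52,.095)).items(): print("S",n,S(*a).round(4))
E
```

```text
stick [0.5758 0.2168 0.127 ]
blk [0.5768 0.2157 0.027 ]
p1 [0.516  0.2202 0.027 ]
p2 [0.4573 0.2247 0.027 ]
m1 [0.6132 0.2513 0.022 ]
m2 [0.6074 0.1751 0.022 ]
m3 [0.4126 0.1884 0.022 ]
m4 [0.4198 0.2681 0.022 ]
disc [ 0.4979 -0.0092  0.056 ]
line [ 0.4842 -0.0115  0.089 ]
rim [ 0.5245 -0.1694  0.095 ]
c1 [0.554  0.0636 0.045 ]
c2 [ 0.5771 -0.061   0.045 ]
c3 [ 0.447  -0.0856  0.045 ]
c4 [0.42  0.039 0.045]
q1 [ 0.6084 -0.234   0.02  ]
q2 [ 0.4744 -0.2543  0.02  ]
mould [0.51325502 0.22071268 0.022     ] [np.float64(0.0764), np.float64(0.1952), np.float64(0.08), np.float64(0.1941)]
c1 c2 0.1267 -79.5
c4 c3 0.1275 -77.8
c2 c3 0.1324 -169.3
c1 c4 0.1363 -169.6
q1 q2 0.1355 -171.4
rim disc 0.1624 99.4
S stick [0.5779 0.2138 0.127 ]
S blk [0.5778 0.2133 0.027 ]
S p1 [0.5203 0.2182 0.027 ]
S p2 [0.4605 0.2227 0.027 ]
S disc [ 0.5025 -0.011   0.056 ]
S bartop [ 0.4777 -0.0158  0.089 ]
S rim [ 0.5296 -0.1729  0.095 ]
```

Both cameras agree within about 4 mm, and the sizes match: mould 195x77, and 162 mm between rim and dial against 165 expected. The pop is at about (0.577,0.215), the jug at (0.527,-0.171), and the dial at (0.500,-0.010) with maker yaw about 10°. I'll check IK, move above the pop and look from the wrist.

```bash
python3 - <<'E'
from h import *
import cv2
for n,p,ys in(("pop",[.577,.215,.2],(95,-85)),("jug",[.527,-.171,.22],(95,-85)),("dial",[.5,-.01,.077],(100,-80,37,-143))):
    for y in ys: q=kinematics.solve_ik(p,down(np.radians(y)));print(n,y,None if q is None else np.round(q,2))
print(R.from_quat(get_obs()["orientation"]).as_matrix().round(2).tolist())
def pick(p,y): 
    c=get_obs()["joint_pos"]; return p,down(np.radians(min((y,y-180),key=lambda a:abs(kinematics.solve_ik(p,down(np.radians(a)))[5]))))
bot.reach(*pick([.577,.215,.20],95))
hand.move_gripper(.05,30)
c=vision.read_camera("wrist"); np.savez("w1.npz",**c); cv2.imwrite("pics/w1.png",c["frame"][:,:,::-1])
o=get_obs();print(o["time_s"],o["position"],o["joint_pos"].round(2),o["gripper_width"]);print(c["intrinsics"].round(1).tolist(),c["view"].round(3).tolist())
# fisheye predictions
def fe(p):
    q=(c["view"]@np.append(p,1))[:3]; th=np.arctan2(np.hypot(q[0],q[1]),q[2]); f=c["intrinsics"][0,0]; return c["intrinsics"][:2,2]+f*th*q[:2]/np.hypot(q[0],q[1])
for n,p in dict(top=[.577,.215,.127],base=[.577,.215,.027],p1=[.517,.2195,.027],tip=[.577,.215,.183]).items():print(n,fe(p).round(1))
E
```

```text
pop 95 [ 0.35  0.39  1.7  -0.    1.06 -1.3 ]
pop -85 [ 0.35  0.39  1.7  -0.    1.06  1.84]
jug 95 [-0.32  0.27  1.81 -0.    1.05 -1.97]
jug -85 [-0.32  0.27  1.81 -0.    1.05  1.17]
dial 100 [-0.02  0.4   2.03 -0.    0.71 -1.77]
dial -80 [-0.02  0.4   2.03 -0.    0.71  1.37]
dial 37 [-0.02  0.4   2.03 -0.    0.71 -0.67]
dial -143 [-0.02  0.4   2.03 -0.    0.71  2.47]
[[-0.97, 0.23, -0.0], [0.23, 0.97, -0.0], [-0.0, -0.0, -1.0]]
2.6917 [0.57694834 0.21512262 0.2000136 ] [ 0.35  0.39  1.7   0.    1.06 -1.3 ] 0.04995033002640266
[[309.7, 0.0, 322.1], [0.0, 309.7, 200.2], [0.0, 0.0, 1.0]] [[-0.088, 0.996, 0.0, -0.165], [0.962, 0.085, 0.261, -0.593], [0.26, 0.023, -0.965, 0.177], [0.0, 0.0, 0.0, 1.0]]
top [319.1 219.7]
base [320.1 187.2]
p1 [330.2 126.7]
tip [318.1 255.2]
```

View pics/w1.png

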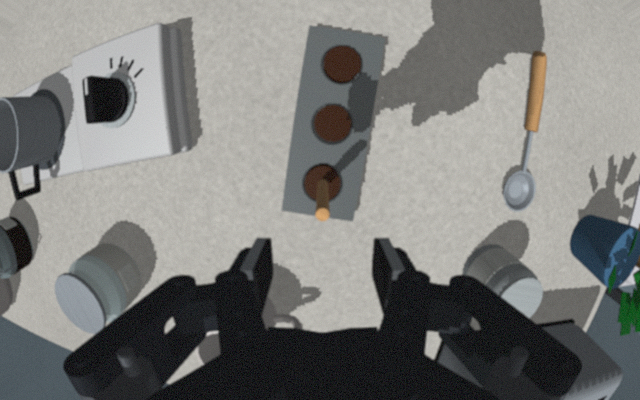

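The stick top is at (322.5,213) and the fingers' midpoint is about column 322.5, so the stick is centred on the closing line. In x it sits about 2–4 mm nearer the robot, well within the pad width. I'll grasp and lift.

```bash
python3 - <<'E'
from h import *
import cv2
bot.servo_line([.575,.215,.109],velocity=.1)
w=hand.move_gripper(0.0,30); o=get_obs();print(w,o["time_s"],o["gripper_width"],o["grip_force"],o["position"],o["wrist_force"])
bot.servo_line([.575,.215,.245],velocity=.1)
o=get_obs();print(o["time_s"],o["gripper_width"],o["grip_force"],o["position"],o["wrist_force"])
c=vision.read_camera("wrist"); s=vision.read_camera("scene")
a=cv2.resize(s["frame"][110:250,330:450],(514,600),interpolation=cv2.INTER_CUBIC); a=cv2.convertScaleAbs(a,alpha=1.3); np.savez("s2.npz",**s)
b=np.zeros((600,800,3),np.uint8); b[:600,:514]=a; b[:400,514:]=c["frame"][:,177:463]
cv2.imwrite("pics/g.png",b[:,:,::-1])
E
```

```text
False 4.1917 0.00908688619125834 29.229678511619568 [0.57531829 0.2150793  0.10951083] [ 0.1969805  -0.96129058  5.05035705]
5.7 0.0085983005998189 29.17025864124298 [0.57464326 0.21486659 0.24424244] [ 0.04621426  0.41939695 -0.79222381]
```

View pics/g.png

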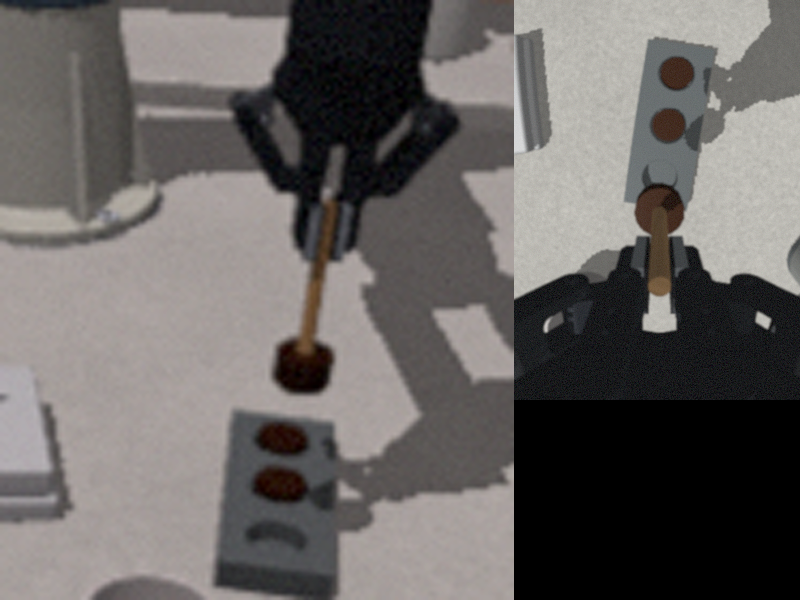

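The pop hangs cleanly from the fingers and both pucks are still in the mould. Stick end pixels: wrist (322,286) with the block at (322,208). Scene view: (407.5,157) with the block top at (400.5,194). I'll check the tilt against an upright prediction.

```bash
python3 - <<'E'
from h import *
from scipy.optimize import least_squares
s=dict(np.load("s2.npz")); c=vision.read_camera("wrist")
def fe(p):
    q=(c["view"]@np.append(p,1))[:3]; th=np.arctan2(np.hypot(q[0],q[1]),q[2]); return c["intrinsics"][:2,2]+c["intrinsics"][0,0]*th*q[:2]/np.hypot(q[0],q[1])
f=c["frame"].astype(int)
t=get_obs()["position"]; print(t)
for z in(.262,.255,.162):print(z,"wrist",fe([t[0],t[1],z]).round(1),"scene",proj(s,[t[0],t[1],z]).round(1))
for tx in (-10,0,10):
    a=np.radians(tx); d=np.array([np.sin(a),0,np.cos(a)]); top=np.array([t[0],t[1],t[2]+.002])+d*.016; b=top-d*.1
    print(tx,fe(top).round(1),fe(b).round(1),fe(b-d*.022).round(1),proj(s,top).round(1),proj(s,b).round(1))
E
```

```text
[0.57478691 0.2149121  0.2444319 ]
0.262 wrist [317.5 291.4] scene [406.6 156.9]
0.255 wrist [317.8 282.8] scene [406.2 159.4]
0.162 wrist [319.5 215.7] scene [401.  191.7]
-10 [318.1 285.9] [317.8 235.7] [317.7 230.1] [406.5 156.3] [401.4 193.9]
0 [317.5 292. ] [319.5 215.9] [319.8 207.1] [406.6 156.7] [401.1 191.6]
10 [317.  297.3] [321.3 196.3] [321.9 184.3] [406.7 157.3] [400.9 188.5]
```

Tilt is about 0°. I'll carry it to the jug and lower it.

```bash
python3 - <<'E'
from h import *
import cv2
J=[.527,-.171]
bot.servo_line([*J,.245],velocity=.15); bot.dwell(.3)
f0=get_obs()["wrist_force"]
bot.servo_line([*J,.136],velocity=.08)
for z in np.arange(.134,.1255,-.001):
    bot.servo_line([*J,z],velocity=.03); o=get_obs(); d=o["wrist_force"]-f0
    print(z.round(4),o["position"][2].round(4),d.round(2))
    if d[2]>1.5: break
print(o["time_s"],o["gripper_width"])
s=vision.read_camera("top");w=vision.read_camera("wrist")
a=cv2.resize(s["frame"][150:290,290:450],(400,350)); b=np.hstack([a,w["frame"][50:400,120:520]])
cv2.imwrite("pics/j.png",b[:,:,::-1])
E
```

```text
0.134 0.1341 [ 1.55 -1.03 -0.54]
0.133 0.1329 [ 1.82 -0.05 -1.66]
0.132 0.1319 [ 1.56  0.13 -0.55]
0.131 0.1309 [ 0.19 -0.08 -0.49]
0.13 0.1299 [0.98 0.9  0.08]
0.129 0.1295 [-1.19 -0.27  3.63]
11.9 0.008946101587638668
```

View pics/j.png

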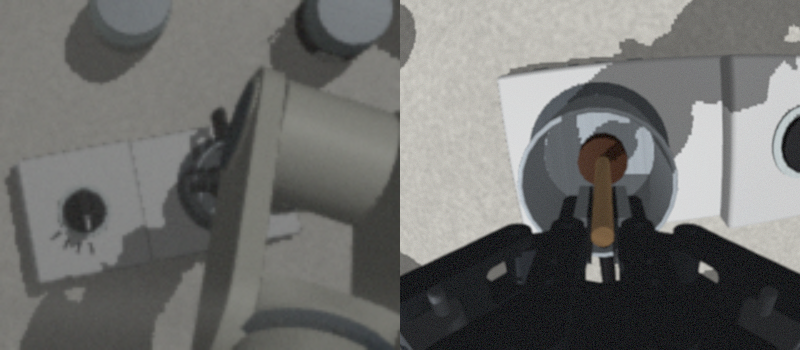

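Contact came at TCP z = 0.1295, exactly as expected for the jug floor, and the block sits inside the jug. I'll release, retreat upward, go above the dial and look.

```bash
python3 - <<'E'
from h import *
import cv2
J=[.527,-.171]
hand.move_gripper(.035); bot.dwell(.3)
bot.servo_line([*J,.23],velocity=.1)
bot.reach([.5,-.01,.17],down(np.radians(100)))
hand.move_gripper(.05,60)
o=get_obs();print(o["time_s"],o["position"],o["joint_pos"].round(2))
c=vision.read_camera("wrist");s=vision.read_camera("scene"); np.savez("w3.npz",**c);np.savez("s3.npz",**s)
def fe(p):
    q=(c["view"]@np.append(p,1))[:3]; th=np.arctan2(np.hypot(q[0],q[1]),q[2]); return c["intrinsics"][:2,2]+c["intrinsics"][0,0]*th*q[:2]/np.hypot(q[0],q[1])
u=np.array([np.cos(np.radians(10)),np.sin(np.radians(10))])
D=np.array([.5,-.01])
for k in(-.023,0,.023):print("bartop",k,fe([*(D+k*u),.089]).round(1),proj(s,[*(D+k*u),.089]).round(1))
print("popTop",proj(s,[.527,-.171,.147]))
a=cv2.resize(s["frame"][170:240,230:350],(640,373),interpolation=cv2.INTER_CUBIC)[:190]
a=cv2.resize(s["frame"][170:240,230:350],(342,200),interpolation=cv2.INTER_CUBIC)
b=np.zeros((600,640,3),np.uint8);b[:400]=c["frame"];b[400:,:342]=a
cv2.imwrite("pics/d.png",b[:,:,::-1])
E
```

```text
14.8583 [ 0.50049674 -0.01095157  0.17035028] [-0.02  0.26  1.97 -0.    0.92 -1.77]
bartop -0.023 [320.8 183. ] [319.  190.4]
bartop 0 [320.8 215.1] [319.3 194.2]
bartop 0.023 [320.9 245.3] [319.7 198.2]
popTop [262.7882678  176.46550563]
```

View pics/d.png

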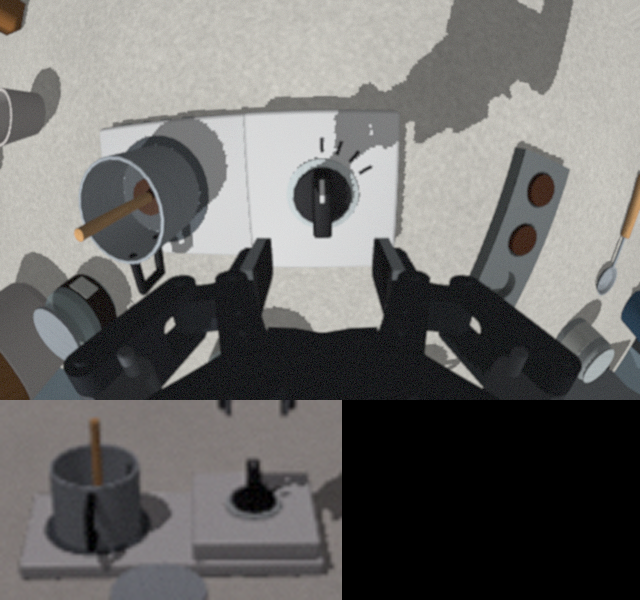

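The pop stands upright in the jug. The dial bar, column about 322, is aligned and centred between the fingers. I'll lower, grip, and turn clockwise in steps while watching the force.

```bash
python3 - <<'E'
from h import *
p=np.array([.4985,-.0105,.079])
f0=get_obs()["wrist_force"]
bot.servo_line(p,velocity=.08)
o=get_obs();print("low",o["position"].round(4),(o["wrist_force"]-f0).round(1))
hand.move_gripper(0,60); o=get_obs();print("grip",o["gripper_width"],o["grip_force"],(o["wrist_force"]-f0).round(1),o["ft_torque"].round(2))
for y in range(95,59,-5):
    bot.reach(p,down(np.radians(y))); o=get_obs(); d=o["wrist_force"]-f0
    print(y,o["time_s"],o["position"].round(4),d.round(1),o["ft_torque"].round(3),round(o["gripper_width"],4))
    if np.hypot(*d[:2])>15: break
E
```

```text
low [ 0.4989 -0.0105  0.0795] [ 0.2  0.5 -0.5]
grip 0.012901412722592081 60.18239200115204 [-1.2 -4.9  4.2] [-0.78  0.18  0.05]
95 16.9167 [ 0.4989 -0.0113  0.0796] [-0.8 -6.4  5.2] [-0.998  0.18   0.103] 0.0124
90 17.1667 [ 0.4989 -0.0115  0.0796] [-1.3 -7.6  3.9] [-1.136  0.206  0.106] 0.0128
85 17.4167 [ 0.4989 -0.0116  0.0796] [-0.9 -9.1  3.9] [-1.363  0.116  0.079] 0.0127
80 17.6667 [ 0.4989 -0.0117  0.0796] [-0.6 -9.4  3.4] [-1.542  0.123  0.044] 0.0131
75 17.9167 [ 0.4989 -0.0119  0.0796] [  0.2 -11.3   4.5] [-1.736  0.199  0.111] 0.0128
70 18.1667 [ 0.4989 -0.012   0.0796] [ -0.9 -12.    4.5] [-1.899  0.151  0.071] 0.0133
65 18.4167 [ 0.4988 -0.0122  0.0796] [ -1.8 -13.    4.5] [-2.113  0.209  0.047] 0.0131
60 18.6667 [ 0.4987 -0.0123  0.0796] [ -2.  -14.4   3.9] [-2.301  0.261  0.082] 0.013
```

The torque is consistent with turning (about 0.08 N m). There is a side force towards -y, so I'll recentre by a couple of mm and carry on.

```bash
python3 - <<'E'
from h import *
p=np.array([.4985,-.0125,.079])
for y in (60,55,50,45,41,37):
    bot.reach(p,down(np.radians(y))); o=get_obs(); d=o["wrist_force"]
    print(y,o["time_s"],o["position"].round(4),d.round(1),o["ft_torque"].round(3),round(o["gripper_width"],4))
    if abs(d[1])>6: p[1]+=np.sign(d[1])*.001
    if abs(d[0])>6: p[0]+=np.sign(d[0])*.001
bot.dwell(.3); import cv2
o=get_obs();print(o["wrist_force"].round(1),o["ft_torque"].round(3),p, R.from_quat(o["orientation"]).as_matrix()[:,1])
c=vision.read_camera("wrist");s=vision.read_camera("scene")
a=cv2.resize(s["frame"][160:240,230:350],(300,200),interpolation=cv2.INTER_CUBIC); t=cv2.resize(vision.read_camera("top")["frame"][180:275,290:432],(300,200),interpolation=cv2.INTER_CUBIC)
cv2.imwrite("pics/e.png",np.vstack([c["frame"],np.hstack([a,t,np.zeros((200,40,3),np.uint8)])])[:,:,::-1])
E
```

```text
60 18.9167 [ 0.4987 -0.0126  0.0796] [-1.9 -0.7  5.9] [0.019 0.168 0.088] 0.0129
55 19.1667 [ 0.4987 -0.0127  0.0796] [-2.  -2.3  6.9] [-0.242  0.278  0.106] 0.0132
50 19.4167 [ 0.4986 -0.0129  0.0796] [-1.9 -2.8  7.1] [-0.389  0.276  0.129] 0.0128
45 19.6667 [ 0.4984 -0.0129  0.0796] [-3.  -3.6  7.6] [-0.539  0.388  0.067] 0.013
41 19.9167 [ 0.4984 -0.013   0.0796] [-2.3 -4.4  7.4] [-0.682  0.42   0.082] 0.0129
37 20.1667 [ 0.4983 -0.0131  0.0795] [-3.8 -6.1  7.6] [-0.768  0.466  0.126] 0.013
[-2.  -4.5  7.8] [-0.759  0.466  0.105] [ 0.4985 -0.0135  0.079 ] [ 7.98213173e-01  6.02374615e-01 -7.43823062e-04]
```

View pics/e.png

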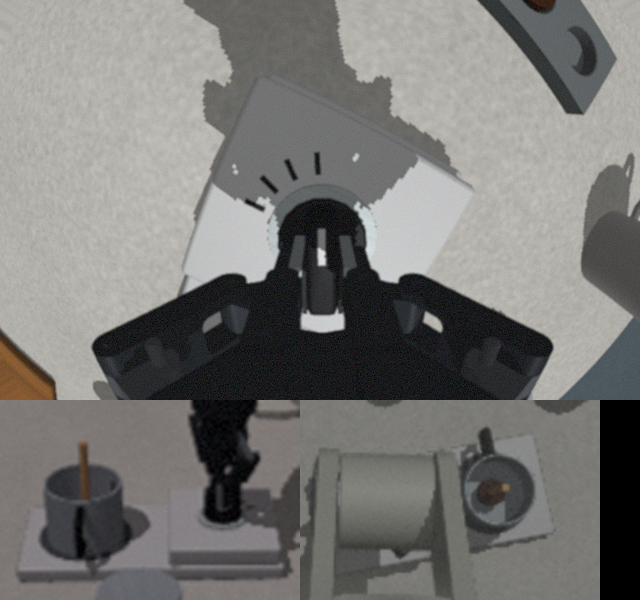

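The bar's line points straight up in the wrist image (column 321). It is a few degrees past the third tick (317.5,163), and the pop still stands in the jug. I'll fit the four ticks to get the dial angle numerically.

```bash
python3 - <<'E'
from h import *
from scipy.optimize import least_squares
c=vision.read_camera("wrist");K=c["intrinsics"];V=c["view"]
def bf(u,v,z):
    d=np.array([u,v])-K[:2,2]; r=np.hypot(*d); th=r/K[0,0]; ray=V[:3,:3].T@np.append(np.sin(th)*d/r,np.cos(th)); o=-V[:3,:3].T@V[:3,3]; return (o+ray*(z-o[2])/ray[2])[:2]
P=np.array([bf(*q,.045) for q in((254.5,205),(269,184.5),(291,169),(317.5,163.5))])
A=np.radians([0,20,40,60])
def res(x): a=np.pi+x[2]-A; return (np.c_[x[0]+x[3]*np.cos(a),x[1]+x[3]*np.sin(a)]-P).ravel()*1e3
s=least_squares(res,[.498,-.013,.17,.033]); print("centre",s.x[:2],"maker yaw deg",np.degrees(s.x[2]),"r",s.x[3],"res mm",s.fun.round(2))
y=R.from_quat(get_obs()["orientation"]).as_matrix()[:,1]; print("dial deg",np.degrees(s.x[2])+90-np.degrees(np.arctan2(y[1],y[0])))
E
```

```text
centre [ 0.49605815 -0.01028749] maker yaw deg 10.346735390124113 r 0.04132623844200169 res mm [-0.01  0.01 -0.08  0.09  0.15 -0.24 -0.06  0.14]
dial deg 63.30638915365557
```

The dial is at 63.3° (1.105 rad), past the third click and short of the stop, and firmly held. Handing in.

```bash
python3 - <<'E'
from h import *
bot.dwell(.3);o=get_obs();print(o["time_s"],o["grip_force"],o["ft_torque"].round(3));print(hand_in())
E
```

```text
20.9667 60.900998711586 [-0.775  0.483  0.108]
the job is handed in; nothing more can be done
None
```

The job is handed in at 21 s: the pop stands upright and released in the jug, the dial is held at about 63° (past the third click, short of the stop), and the arm touched nothing else.

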